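# Lay the dryer's crib and hold its purge dial

### The job

Get the seed-packet dryer ready: lay the two loose wooden slats flat and crosswise over the dryer's two fixed wooden bearers, one slat near each end of the bearers, each reaching over both, and let go of them. Then push the post of the spring-return dial clockwise past the first and second notches to the third notch (the three dots) to purge the air, and hold it there: finish with the gripper still holding the dial at the third notch, since it springs back when let go. Leave the jar, phone and small brass-coloured weight where they stand.

Things in the scene. Friction and masses are not known exactly. Their poses are not given: they have to be found in the camera images.
- dryer: low white blower housing, fixed, 150 (x) x 290 (y) x 45 mm high. Origin: centre of its underside, z up; its x axis points away from the robot, its y axis to the left. On its left half lies a grille with two parallel fixed wooden bearers, on its right half a black dial on a round grey pod.
- crib (a point): middle of the crib, at the height of the bearers' top faces (67 mm above the table), axes as the dryer's. The bearers run along y, 130 mm long (y -65 to +65 mm), each 18 mm wide and 22 mm high above the housing top, their centre lines at x = -40 and +40 mm. A slat is to lie along x over both bearers; good places for the slats' middles are x = 0, y = -42 and y = +42 mm, 7 mm above this point.
- slat_a_mid (a point): centre of a loose wooden slat, 125 (x) x 22 (y) x 14 mm (z), 40 g, lying flat on the table at the start; x along its length; this one lies to the left of the dryer, roughly along the world's x
- slat_b_mid (a point): centre of the other slat, the same as the first; it lies behind the dryer between two balances, roughly along the world's y
- dial_axis (a point): point on the dial's upright turning axis, at the height of the middle of the post (87 mm above the table), axes as the dryer's. The dial is a disc of 44 mm radius with its top 70 mm above the table.
- post (a point): middle of the dial's upright round metal post: 14 mm in diameter, 34 mm tall (70 to 104 mm above the table), 36 mm from the dial axis; it moves with the dial. At rest it stands to the front right of the axis, 0.63 rad to the right of the dryer's -x direction; at the third notch 0.63 rad to the left of it.
- dial (a joint): turn of the dial in rad, 0 at rest, growing clockwise seen from above (the post moves across the dial's front from right to left). Light click notches at 0.42 (one dot), 0.84 (two dots) and 1.26 (three dots); stop at 1.45. A spring drives it back to 0 from everywhere, out of the notches too: about 4.5 N at the post at rest, 8 N at the third notch, about 2 N more or less while a rib between two notches is passed; another rib is felt beyond the third notch.
- jar: clear sample jar with a white lid, 60 mm in diameter, 78 mm tall, standing on the right, past the small balance; to be left alone. Origin at the centre of its underside.
- handset: black key phone, 118 x 52 x 14 mm, lying at the front right; to be left alone. Origin at the centre of its underside.
- small_weight: small brass-coloured weight, 22 mm, standing at the front left, between dryer and slat; to be left alone. Origin at the centre of its underside.
Not all that is in view belongs to the job. Leave any red look-alike of the part that bears slat_a_mid alone.

How it is judged:
By the outcome, as a careful person would: the job done as asked, in the order asked, and still so for the second after the job is handed in, while the arm keeps its last pose, push and grip.
It also fails if it takes over 64 s, if anything falls off the work surface, if the arm or the gripper's body presses on something with over 40 N, if the wrist force passes 120 N, or if a joint passes its speed limit or range.

### The arm

A 6-joint arm with a two-finger parallel gripper is mounted at the origin on a cart in front of the work surface, level with it; the furniture and walls round the work are solid. World frame = base frame: x ahead of the robot, y to its left, z up, the work surface at z = 0. Lengths are in mm, angles in rad, forces in N, time in s.
With the tool pointing down it reaches from about 350 to 775 mm from the base axis. Payload 7.3 kg.
Tool frame: the origin (TCP) lies on the centre line of the jaws, within the pads' length; the fingertips stand bot.tip_reach ahead of it and the grasp point (between the pads) lies 6 mm ahead of it (bot.tip_reach is the distance from the TCP to the fingertips, in mm); z points along the fingers, y is the direction in which the jaws open and shut (so a half turn about z gives the same grasp; the last joint's range is limited). The gripper opens to 92 mm and grips with 3 to 60 N. Pads are 19 mm wide; open, the fingers measure 130 mm over their backs; the gripper's body (75 mm by 190 mm) begins 47 mm behind the grasp point.
Start: joints at [-1.472, 0.342, 1.524, -0, 1.275, -0.146], TCP at [127.262, -509.359, 251.741] pointing down, gripper open.
Joint ranges: [-2.53, 2.53], [-0.77, 2.02], [0.04, 2.7], [-1, 4.14], [0.28, 2.66], [-3.11, 3.11]. Speed limits (rad/s): [2.57, 2.57, 3.14, 3.14, 3.14, 3.14].

### API

Orientations are given as [roll, pitch, yaw] about the fixed x, y, z axes, in that order (R = Rz(yaw) Ry(pitch) Rx(roll)).
In Python, from plant import bot gives the robot as it stands.
- The arm moves only by the tool step_arm, never from a script. Its argument "deltas" is a list of rows, each a list of 6 numbers: the shift along the tool's x, y, z in mm, then the turn, a rotation vector about the tool's x, y, z in rad. A call has 1 to 5 rows; each row is the pose to reach, as a shift and turn from the pose commanded when the call began, along the tool's axes at that moment; what a row does not reach only later rows make up. A row lasts 1/12 s, in which the tool goes at most 41.7 mm and 7.16 degrees, less where a joint would pass 70% of its speed; a pose out of reach is approached as far as the arm can. A call with a gripper value outside its range is refused whole. "fingers" is the finger opening in mm, from 0 to 91.8, set as the call begins (left out, the last holds). The fingers move at their own pace and stop on an object; the grip force is fixed at half the most. Time passes only in rows, so rows that repeat a pose let the fingers close. It gives the time, the measured TCP pose, the force and the opening at its end, in the units of the state.
- bot.get_obs(): the state, without advancing time (a new reading comes with each control period).
- bot.capture(name): name is "scene" or "side" or "wrist"; returns a dict with "color" (480x640x3 uint8, red, green, blue), "fx", "fy", "cx", "cy" (pixels), "R" (3x3) and "t" (3): a world point X has camera coordinates R X + t. Camera axes: x right, y down, z forward; pixel columns grow to the right and rows downward; lengths in mm; the calibration is good to about 2 mm. A picture is of the moment at which its call begins. There is no depth.
- bot.close_job(): hands the job in, once; it reports no verdict.
Trained networks look in a picture, given as the dict that the camera call returned (one of the last four; its "shot" number tells which), for a name from the list of things; names that differ only in an ending like _2 or _b are one class to them, and where a whole thing is asked for, a point or a joint stands for the part that bears it (a point fixed in the world has none). Each returns a list of dicts, best first, with "p" (0 to 1); they miss things now and then, are a little off and sometimes report something else, mostly with a low value. They report only what shows in the picture. A call takes as long as a camera call. They do not tell look-alikes from the thing itself.
- bot.boxes_of(query, picture): "rect" ([centre column, centre row, width, height] in pixels, round what is visible of it).
The state is a dict: "time": time; "joint_positions": joint angles; "dq": joint speeds; "tau": joint torques, N m; "tool_pos": TCP position; "tcp_rot": TCP orientation; "contact_force": force on the tool from outside, world axes, zero at the start; "moment": the same for the moment, N m; "grip_width": finger opening in mm.
Only numpy, scipy, OpenCV 4.12 (cv2) and the standard library are available. Lean on these libraries where they do the work, as an engineer would, in place of code of your own. Each camera call takes 0.05 s, during which the arm holds its last target. There are 200 camera calls.

## Working session

There is one attempt and no reset: what is moved stays moved. The work goes in short steps, Python scripts to look and compute and a tool call to move; the robot and the scene stay as the last step left them, time stands still between calls to the robot, and variables do not carry over. Pictures are saved under pics/ and viewed, about 8 in all and at most 12, crops included, and the job is handed in when it is done.

Besides the shell and the picture viewer there is one more tool, called as name(argument=value, ...), one argument or row to a line, values as JSON. step_arm: Moves the arm, as the interface text tells. Its arguments: {"type":"object","properties":{"deltas":{"type":"array"},"fingers":{"type":"number"}},"required":["deltas"]}

```bash
ls; mkdir -p pics; cat > h.py <<'E'
import numpy as np, cv2
from plant import bot
def shot(n,f=None):
    p=bot.capture(n)
    if f: cv2.imwrite('pics/'+f,cv2.cvtColor(p['color'],cv2.COLOR_RGB2BGR))
    return p
def ray(p,u,v):
    R=np.array(p['R']);t=np.array(p['t'])
    d=R.T@np.array([(u-p['cx'])/p['fx'],(v-p['cy'])/p['fy'],1]); return -R.T@t,d
def at_z(p,u,v,z):
    o,d=ray(p,u,v); return o+d*(z-o[2])/d[2]
def tri(obs):
    A=np.zeros((3,3));b=np.zeros(3)
    for p,u,v in obs:
        o,d=ray(p,u,v);d=d/np.linalg.norm(d);M=np.eye(3)-np.outer(d,d);A+=M;b+=M@o
    return np.linalg.solve(A,b)
def proj(p,X):
    c=np.array(p['R'])@np.array(X)+np.array(p['t']); return p['cx']+p['fx']*c[0]/c[2],p['cy']+p['fy']*c[1]/c[2]
E
python3 - <<'E'
from h import *
o=bot.get_obs();print(o, bot.tip_reach)
for n in('scene','side'):
    p=shot(n,n+'0.png');print(n,p['fx'],ray(p,320,240))
    for q in('dryer','slat_a_mid','dial','post','jar','handset','small_weight'):
        print(q,[(np.round(d['rect']).tolist(),round(d['p'],2)) for d in bot.boxes_of(q,p)][:4])
E
```

```text
pics
{'time': 0.0, 'joint_positions': array([-1.47198022e+00,  3.42739260e-01,  1.52504089e+00, -1.57465306e-05,
        1.27538093e+00, -1.45995969e-01]), 'dq': array([ 0.00070607, -0.00056771, -0.00026201,  0.00134312,  0.00086197,
       -0.00039671]), 'tau': array([ 1.97524344e-06, -4.31246388e+01, -2.44217277e+01,  7.18209660e-02,
        5.60831744e-02, -1.36314752e-04]), 'tool_pos': array([ 127.22828023, -508.96403422,  251.02801409]), 'tcp_rot': array([-3.14003872e+00, -2.13273924e-04,  2.44816503e-01]), 'contact_force': array([-0.33565212, -0.84439569, -0.0578116 ]), 'moment': array([ 0.00394987, -0.04872503,  0.00191188]), 'grip_width': 91.5077968533139} 25.0
scene 571.4760943938127 (array([-509.04203357, 1061.62696959,  993.76867743]), array([ 0.61125731, -0.5719786 , -0.54722871]))
dryer [([339.0, 265.0, 112.0, 68.0], 0.69)]
slat_a_mid [([169.0, 383.0, 48.0, 33.0], 0.73), ([262.0, 316.0, 26.0, 28.0], 0.7)]
dial [([361.0, 243.0, 34.0, 23.0], 0.87)]
post [([361.0, 240.0, 32.0, 18.0], 0.72), ([299.0, 229.0, 26.0, 14.0], 0.64)]
jar [([421.0, 195.0, 18.0, 24.0], 0.7), ([339.0, 264.0, 105.0, 68.0], 0.32)]
handset []
small_weight [([304.0, 308.0, 14.0, 7.0], 0.57)]
side 533.1437978654241 (array([ 404.75029422, -826.44016594, 1694.0170004 ]), array([ 0.07309701,  0.50296558, -0.86125128]))
dryer [([298.0, 261.0, 45.0, 78.0], 0.64), ([297.0, 276.0, 24.0, 21.0], 0.43)]
slat_a_mid [([281.0, 195.0, 32.0, 6.0], 0.61), ([263.0, 133.0, 25.0, 11.0], 0.59)]
dial [([297.0, 275.0, 28.0, 28.0], 0.78)]
post [([299.0, 277.0, 26.0, 20.0], 0.93)]
jar [([298.0, 274.0, 26.0, 27.0], 0.65), ([341.0, 390.0, 23.0, 25.0], 0.57)]
handset [([268.0, 348.0, 32.0, 32.0], 0.56)]
small_weight []
```

View pics/scene0.png

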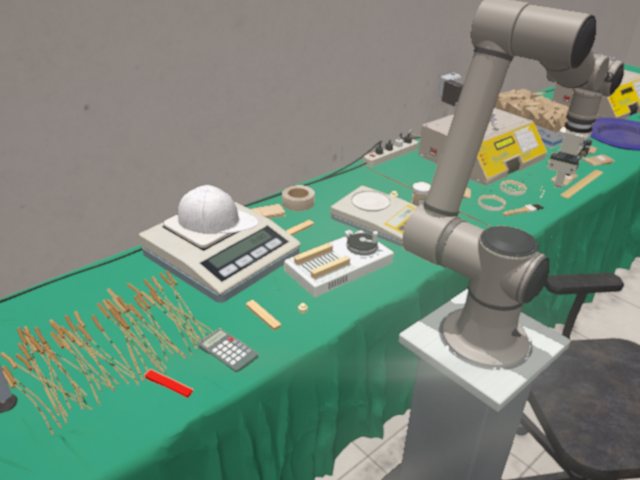

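View pics/side0.png

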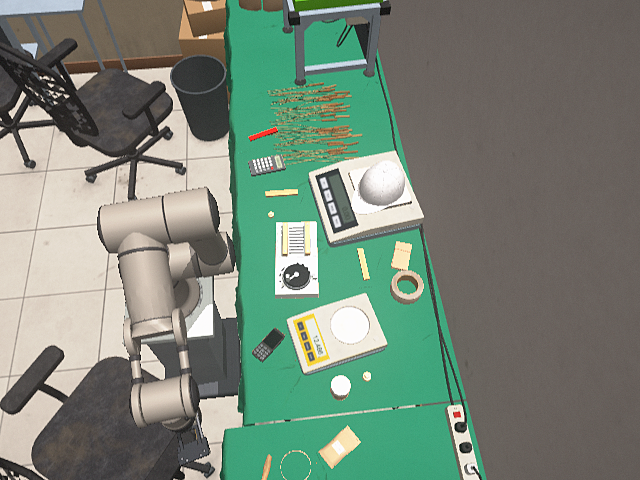

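Scene view: slat a at (263,314), slat b at (299,229), dryer at (338,264), red look-alike at (169,383). Side view: slat a at (281,193), slat b at (363,264), dryer at (298,259), dial at (297,276), weight at (271,214), phone at (268,344).

```bash
python3 - <<'E'
from h import *
a=shot('scene');b=shot('side')
for n,s,d,z in(('slatA',(263,314),(281.5,193),14),('slatB',(299.5,229),(363.5,264),14),('dial',(361,242),(297,276),75),('dryer',(339,265),(298,259),50),('weight',(303,308),(271,214),15)):
    X=tri([(a,*s),(b,*d)]);print(n,X.round(),at_z(a,*s,z).round(),at_z(b,*d,z).round())
for u,v in((266,193),(298,192),(359,249),(368,278),(276,222),(317,222),(276,297),(318,297),(313,243),(309,168),(423,218)):print(u,v,at_z(b,u,v,14 if v<280 and (u<270 or u==298 or u in(359,368)) else 45).round())
p=shot('wrist');o=bot.get_obs();print(ray(p,320,240),p['fx'],ray(p,320,240)[0]-o['tool_pos'])
from scipy.spatial.transform import Rotation as R
Rt=R.from_euler('xyz',o['tcp_rot']).as_matrix();print(Rt.round(3),'\ncam in tool',(np.array(p['R'])@Rt).T.round(3),Rt.T@(ray(p,320,240)[0]-o['tool_pos']))
E
```

```text
slatA [424. 384.   8.] [419. 388.  14.] [424. 380.  14.]
slatB [688.  39.   8.] [676.  45.  14.] [690.  39.  14.]
dial [449.  -4.  58.] [432.  16.  75.] [448. -13.  75.]
dryer [457.  83.  12.] [415. 120.  50.] [459.  65.  50.]
weight [376. 289.   9.] [369. 294.  15.] [377. 287.  15.]
266 193 [365. 386.  14.]
298 192 [488. 378.  14.]
359 249 [684. 102.  14.]
368 278 [697. -17.  14.]
276 222 [393. 230.  45.]
317 222 [543. 214.  45.]
276 297 [371. -69.  45.]
318 297 [512. -85.  45.]
313 243 [518. 127.  45.]
309 168 [540. 465.  45.]
423 218 [933. 190.  45.]
(array([ 203.71080998, -488.79572906,  383.86577505]), array([-0.28202455, -0.07953232, -0.9561531 ])) 369.486814165816 [ 76.44279622  20.58691581 132.09478058]
[[ 0.97   0.242  0.   ]
 [ 0.242 -0.97  -0.   ]
 [-0.     0.    -1.   ]] 
cam in tool [[-0.001 -0.957 -0.289]
 [ 1.    -0.001 -0.   ]
 [-0.    -0.289  0.957]] [  79.14920149   -1.41906508 -132.09747693]
```

step_arm(
  deltas=[
    [40, -13, -6, 0, 0, 0.06],
    [80, -27, -12, 0, 0, 0.12],
    [120, -40, -20, 0, 0, 0.18],
    [155, -53, -28, 0, 0, 0.245],
    [190, -67, -35, 0, 0, 0.245],
  ],
)

```text
time: 1.37
tool_pos: [296.9, -397.0, 287.4]
tcp_rot: [3.141, -0.001, -0.004]
contact_force: [-0.2, 0.0, -0.3]
grip_width: 91.9
```

step_arm(
  deltas=[
    [15, -38, -8, 0, 0, 0],
    [30, -76, -16, 0, 0, 0],
    [45, -114, -24, 0, 0, 0],
    [60, -152, -32, 0, 0, 0],
    [75, -190, -40, 0, 0, 0],
  ],
)

```text
time: 1.78
tool_pos: [370.6, -206.4, 327.2]
tcp_rot: [3.141, -0.0, -0.001]
contact_force: [0.6, -0.5, -0.2]
grip_width: 91.9
```

step_arm(
  deltas=[
    [14, -38, 0, 0, 0, 0],
    [28, -76, 0, 0, 0, 0],
    [42, -114, 0, 0, 0, 0],
    [56, -152, 0, 0, 0, 0],
    [70, -190, 0, 0, 0, 0],
  ],
)

```text
time: 2.2
tool_pos: [440.7, -16.3, 327.0]
tcp_rot: [3.141, -0.001, -0.0]
contact_force: [1.7, -0.3, 0.4]
grip_width: 91.9
```

step_arm(
  deltas=[
    [12, -36, 0, 0, 0, 0],
    [24, -72, 0, 0, 0, 0],
    [36, -108, 0, 0, 0, 0],
    [48, -144, 0, 0, 0, 0],
    [60, -178, 0, 0, 0, 0],
  ],
)

```text
time: 2.62
tool_pos: [500.6, 161.9, 326.8]
tcp_rot: [-3.142, -0.0, 0.0]
contact_force: [0.6, -0.2, -0.2]
grip_width: 91.9
```

```bash
python3 - <<'E'
from h import *
p=shot('wrist','w1.png');np.save('w1.npy',p,allow_pickle=True)
print(ray(p,320,240))
for q in('dryer','slat_a_mid','dial','post','small_weight','handset'):
    print(q,[(np.round(d['rect']).tolist(),round(d['p'],2)) for d in bot.boxes_of(q,p)][:4])
E
```

```text
(array([579.3465205 , 163.54811828, 458.92246434]), array([-0.29248369, -0.00890358, -0.95627716]))
dryer [([387.0, 232.0, 263.0, 144.0], 0.86)]
slat_a_mid [([144.0, 251.0, 32.0, 99.0], 0.74)]
dial [([462.0, 255.0, 83.0, 90.0], 0.95), ([583.0, 289.0, 40.0, 16.0], 0.5)]
post [([463.0, 252.0, 81.0, 85.0], 0.88)]
small_weight [([224.0, 288.0, 14.0, 20.0], 0.55)]
handset [([583.0, 288.0, 33.0, 15.0], 0.85), ([461.0, 254.0, 81.0, 89.0], 0.49)]
```

View pics/w1.png

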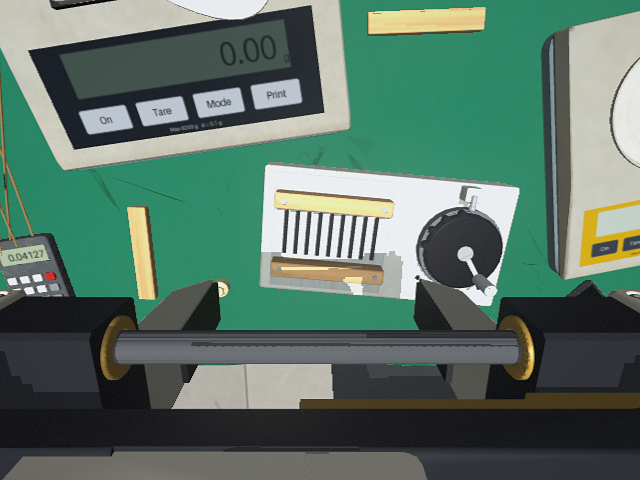

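Wrist view 1: slat A about (142,253), slat B (427,21), bearers from (275,203)–(393,210) and (272,270)–(382,275), dial hub (465,253), post base about (478,275) with top about (489,290), weight (224,288).

```bash
cat >> h.py <<'E'
def wood(p,lo=(12,60,110),hi=(32,220,255),amin=150):
    h=cv2.cvtColor(p['color'],cv2.COLOR_RGB2HSV);m=cv2.inRange(h,np.array(lo),np.array(hi))
    m=cv2.morphologyEx(m,cv2.MORPH_OPEN,np.ones((3,3)))
    out=[]
    for c in cv2.findContours(m,0,2)[0]:
        if cv2.contourArea(c)>amin: out.append(cv2.boxPoints(cv2.minAreaRect(c)))
    return out
def rectw(p,box,z):
    P=np.array([at_z(p,u,v,z) for u,v in box]);c=P.mean(0);e1=P[1]-P[0];e2=P[2]-P[1]
    if np.linalg.norm(e2)>np.linalg.norm(e1):e1,e2=e2,e1
    return c.round(1),np.linalg.norm(e1).round(1),np.linalg.norm(e2).round(1),round((np.arctan2(e1[1],e1[0])+np.pi/2)%np.pi-np.pi/2,3)
E
python3 - <<'E'
from h import *
p=np.load('w1.npy',allow_pickle=True).item()
for b in wood(p): print(b.round().tolist(),[rectw(p,b,z) for z in(14,67)])
for n,(u,v),z in(('hub',(465,253),75),('posttop',(489,291),104),('postbase',(478,276),70),('dryBL',(265,164),45),('dryBR',(519,187),45),('dryFL',(262,288),45)):print(n,at_z(p,u,v,z).round(1))
E
```

```text
[[521.0, 323.0], [533.0, 323.0], [534.0, 379.0], [522.0, 379.0]] [(array([ 281.3, -128.2,   14. ]), np.float64(90.8), np.float64(15.6), np.float64(0.183)), (array([316.8, -93.4,  67. ]), np.float64(80.0), np.float64(13.8), np.float64(0.183))]
[[269.0, 275.0], [271.0, 259.0], [383.0, 268.0], [382.0, 285.0]] [(array([399.9, 151. ,  14. ]), np.float64(144.7), np.float64(22.6), np.float64(1.481)), (array([421.3, 152.5,  67. ]), np.float64(127.4), np.float64(19.9), np.float64(1.481))]
[[126.0, 206.0], [144.0, 204.0], [156.0, 299.0], [138.0, 301.0]] [(array([424.3, 386.7,  14. ]), np.float64(127.2), np.float64(22.6), np.float64(-0.012)), (array([442.8, 360.1,  67. ]), np.float64(112.0), np.float64(19.9), np.float64(-0.012))]
[[274.0, 207.0], [275.0, 189.0], [394.0, 199.0], [392.0, 218.0]] [(array([489.9, 142.4,  14. ]), np.float64(144.4), np.float64(23.0), np.float64(1.481)), (array([500.6, 145. ,  67. ]), np.float64(127.2), np.float64(20.3), np.float64(1.481))]
[[367.0, 11.0], [484.0, 7.0], [485.0, 29.0], [368.0, 34.0]] [(array([688.3,  46.8,  14. ]), np.float64(123.5), np.float64(21.8), np.float64(-1.535)), (array([675.4,  60.7,  67. ]), np.float64(108.8), np.float64(19.2), np.float64(-1.535))]
hub [446.9   0.7  75. ]
posttop [414.7 -17.  104. ]
postbase [417.6 -19.4  70. ]
dryBL [540.4 220.5  45. ]
dryBR [514.8 -63.7  45. ]
dryFL [391.6 230.3  45. ]
```

step_arm(
  deltas=[
    [-10, -30, 20, 0, 0, 0],
    [-20, -62, 43, 0, 0, 0],
    [-32, -94, 66, 0, 0, 0],
    [-43, -126, 90, 0, 0, 0],
    [-54, -158, 114, 0, 0, 0],
  ],
  fingers=50,
)

```text
time: 3.38
tool_pos: [446.3, 317.6, 212.3]
tcp_rot: [-3.141, -0.001, -0.003]
contact_force: [1.6, 0.4, 0.2]
grip_width: 63.2
```

step_arm(
  deltas=[
    [-10, -30, 20, 0, 0, 0],
    [-22, -65, 45, 0, 0, 0],
    [-22, -65, 56, 0, 0, 0],
    [-22, -65, 56, 0, 0, 0],
  ],
)

```text
time: 3.72
tool_pos: [422.7, 382.2, 153.8]
tcp_rot: [3.138, 0.005, 0.001]
contact_force: [-0.6, -0.5, -0.4]
grip_width: 50.5
```

```bash
python3 - <<'E'
from h import *
print(bot.get_obs()['tool_pos'])
p=shot('wrist','w2.png');q=np.load('w1.npy',allow_pickle=True).item()
for b in wood(p): print(b.round().tolist(),[rectw(p,b,z) for z in(14,67)])
E
```

```text
[422.69406761 382.224559   153.79078495]
[[431.0, 321.0], [439.0, 321.0], [441.0, 379.0], [432.0, 379.0]] [(array([319. , 282.4,  14. ]), np.float64(57.2), np.float64(7.0), np.float64(0.114)), (array([354.8, 302.3,  67. ]), np.float64(46.0), np.float64(5.7), np.float64(0.114))]
[[416.0, 278.0], [442.0, 276.0], [443.0, 296.0], [417.0, 297.0]] [(array([378.2, 292.7,  14. ]), np.float64(20.6), np.float64(17.3), np.float64(-1.515)), (array([402.4, 310.6,  67. ]), np.float64(16.6), np.float64(13.9), np.float64(-1.515))]
[[567.0, 265.0], [570.0, 232.0], [642.0, 238.0], [639.0, 271.0]] [(array([407.7, 159. ,  14. ]), np.float64(56.7), np.float64(27.1), np.float64(1.481)), (array([426.1, 202.9,  67. ]), np.float64(45.6), np.float64(21.8), np.float64(1.481))]
[[53.0, 175.0], [66.0, 171.0], [81.0, 223.0], [68.0, 227.0]] [(array([449.2, 568.8,  14. ]), np.float64(39.1), np.float64(10.0), np.float64(0.099)), (array([459.5, 532.8,  67. ]), np.float64(31.5), np.float64(8.0), np.float64(0.099))]
[[297.0, 149.0], [327.0, 149.0], [327.0, 305.0], [297.0, 305.0]] [(array([424., 387.,  14.]), np.float64
[... 1080 characters left out ...]

[[69.0, 4.0], [94.0, -0.0], [132.0, 200.0], [107.0, 205.0]] [(array([512.4, 532.3,  14. ]), np.float64(130.0), np.float64(16.6), np.float64(0.039)), (array([510.4, 503.4,  67. ]), np.float64(104.6), np.float64(13.3), np.float64(0.039))]
[[34.0, 0.0], [64.0, 0.0], [64.0, 65.0], [34.0, 65.0]] [(array([559.6, 558.8,  14. ]), np.float64(38.8), np.float64(19.2), np.float64(-0.198)), (array([548.4, 524.8,  67. ]), np.float64(31.2), np.float64(15.4), np.float64(-0.198))]
[[27.0, 0.0], [31.0, -1.0], [50.0, 99.0], [46.0, 99.0]] [(array([549. , 567.6,  14. ]), np.float64(59.5), np.float64(2.6), np.float64(-0.003)), (array([539.8, 531.9,  67. ]), np.float64(47.9), np.float64(2.1), np.float64(-0.003))]
```

View pics/w2.png

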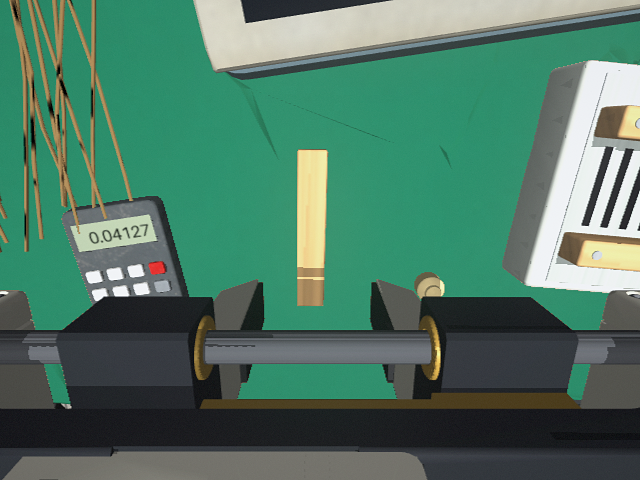

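View 2: slat A at (312,227), fully visible between the jaws; both views agree on (424, 387) at 14 mm height.

step_arm(
  deltas=[
    [1, -4.5, 35, 0, 0, 0],
    [1, -4.5, 75, 0, 0, 0],
    [1, -4.5, 105, 0, 0, 0],
    [1, -4.5, 118, 0, 0, 0],
    [1, -4.5, 125, 0, 0, 0],
  ],
)

```text
time: 4.18
tool_pos: [426.3, 385.1, 30.9]
tcp_rot: [3.14, 0.001, -0.003]
contact_force: [-0.4, -0.5, -0.1]
grip_width: 50.2
```

step_arm(
  deltas=[
    [0, 0, 0, 0, 0, 0],
    [0, 0, 0, 0, 0, 0],
    [0, 0, 0, 0, 0, 0],
    [0, 0, 0, 0, 0, 0],
    [0, 0, 0, 0, 0, 0],
  ],
  fingers=10,
)

```text
time: 4.6
tool_pos: [426.2, 387.5, 33.0]
tcp_rot: [-3.14, -0.002, -0.0]
contact_force: [1.2, -1.6, 8.0]
grip_width: 21.7
```

step_arm(
  deltas=[
    [0, 0, 0, 0, 0, 0],
    [0, 0, 0, 0, 0, 0],
  ],
)

```text
time: 4.77
tool_pos: [426.3, 387.5, 33.1]
tcp_rot: [-3.141, -0.002, -0.0]
contact_force: [0.1, -1.9, 6.4]
grip_width: 21.3
```

step_arm(
  deltas=[
    [0, 0, -25, 0, 0, 0],
    [0, 0, -60, 0, 0, 0],
    [0, 10, -100, 0, 0, 0],
    [8, 40, -125, 0, 0, 0.03],
    [16, 78, -130, 0, 0, 0.06],
  ],
)

```text
time: 5.18
tool_pos: [443.4, 311.2, 167.0]
tcp_rot: [-3.136, -0.009, -0.058]
contact_force: [0.8, -0.2, -0.4]
grip_width: 21.7
```

step_arm(
  deltas=[
    [8, 36, 0, 0, 0, 0.03],
    [16, 75, 0, 0, 0, 0.03],
    [20, 100, 0, 0, 0, 0.03],
    [24, 113, 0, 0, 0, 0.03],
    [24, 113, 0, 0, 0, 0.03],
  ],
)

```text
time: 5.6
tool_pos: [459.2, 192.4, 162.1]
tcp_rot: [3.141, -0.001, -0.093]
contact_force: [0.1, 0.2, -0.9]
grip_width: 21.7
```

```bash
python3 - <<'E'
from h import *
o=bot.get_obs();print(o['tool_pos'],o['tcp_rot'],o['grip_width'],o['contact_force'])
p=shot('wrist','w3.png');np.save('w3.npy',p,allow_pickle=True)
for b in wood(p,amin=800): print(b.round().tolist(),[rectw(p,b,z) for z in(14,67,150)])
E
```

```text
[459.17491878 192.44936394 162.11602758] [ 3.14107353e+00 -6.78747982e-04 -9.33467856e-02] 21.691119491068175 [ 0.13195224  0.18588869 -0.93859452]
[[294.0, 364.0], [338.0, 364.0], [338.0, 398.0], [294.0, 398.0]] [(array([320.5, 207.8,  14. ]), np.float64(38.8), np.float64(36.0), np.float64(1.476)), (array([361.5, 203.9,  67. ]), np.float64(31.5), np.float64(29.2), np.float64(1.476)), (array([425.8, 197.7, 150. ]), np.float64(20.0), np.float64(18.5), np.float64(1.476))]
[[285.0, 169.0], [494.0, 168.0], [495.0, 328.0], [286.0, 329.0]] [(array([435.2, 137.3,  14. ]), np.float64(156.6), np.float64(136.8), np.float64(1.483)), (array([454.6, 146.6,  67. ]), np.float64(127.0), np.float64(110.9), np.float64(1.483)), (array([484.9, 161.3, 150. ]), np.float64(80.6), np.float64(70.4), np.float64(1.483))]
```

View pics/w3.png

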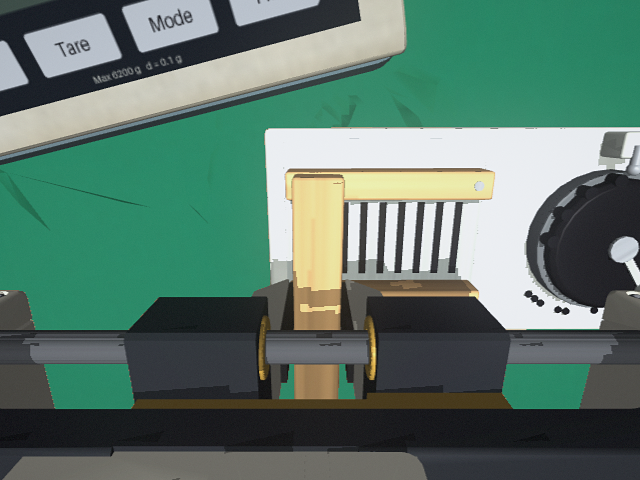

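View 3: slat held over the crib, far end at (318,175); rear bearer corners (286,169) and (494,171), aligned with the tool; three dots at about (530,295).

```bash
python3 - <<'E'
from h import *
a=np.load('w1.npy',allow_pickle=True).item();p=np.load('w3.npy',allow_pickle=True).item()
L=tri([(a,275,189.5),(p,286,169)]);R=tri([(a,394,199.5),(p,494,171)]);print(L,R)
y=(L-R)[:2];y/=np.linalg.norm(y);x=np.array([y[1],-y[0]]);print('yaw',np.arctan2(x[1],x[0]),'len',np.linalg.norm(L-R))
m=(at_z(p,286,169,67)+at_z(p,494,171,67))[:2]/2; m1=(at_z(a,275,189.5,67)+at_z(a,394,199.5,67))[:2]/2
for M in(m,m1):
    c=M-49*x;print('crib',c,'L',c+42*y,'R',c-42*y)
for c,r in((294,175),(343,175)):print('slat end',at_z(p,c,r,143))
E
```

```text
[514.4139672  208.54682628  59.24467339] [502.31161037  78.94464383  60.65470701]
yaw -0.09311079559096183 len 130.1736568334045
crib [459.72647387 149.12876382] L [463.63147908 190.94683329] R [455.82146865 107.31069435]
crib [461.53911808 148.78805765] L [465.44412329 190.60612713] R [457.63411286 106.96998818]
slat end [519.88682641 197.69739269 143.        ]
slat end [518.00773608 177.864541   143.        ]
```

step_arm(
  deltas=[
    [4, 1, 0, 0, 0, 0],
    [8, 2, 20, 0, 0, 0],
    [8, 2, 40, 0, 0, 0],
    [8, 2, 52, 0, 0, 0],
    [8, 2, 56, 0, 0, 0],
  ],
)

```text
time: 6.07
tool_pos: [465.4, 193.1, 103.7]
tcp_rot: [3.141, 0.003, -0.089]
contact_force: [0.4, 0.3, -0.1]
grip_width: 21.3
```

step_arm(
  deltas=[
    [0, 0, 2, 0, 0, 0],
    [0, 0, 4, 0, 0, 0],
    [0, 0, 4, 0, 0, 0],
  ],
)

```text
time: 6.32
tool_pos: [466.7, 192.7, 102.0]
tcp_rot: [-3.141, -0.001, -0.089]
contact_force: [-0.7, -0.5, -0.6]
grip_width: 21.7
```

step_arm(
  deltas=[
    [0, 0, 1.5, 0, 0, 0],
    [0, 0, 2.5, 0, 0, 0],
    [0, 0, 2.5, 0, 0, 0],
  ],
)

```text
time: 6.57
tool_pos: [466.9, 192.5, 100.1]
tcp_rot: [-3.141, -0.002, -0.09]
contact_force: [-1.6, -0.4, 3.8]
grip_width: 21.5
```

step_arm(
  deltas=[
    [0, 0, 0, 0, 0, 0],
    [0, 0, 0, 0, 0, 0],
    [0, 0, 0, 0, 0, 0],
    [0, 0, 0, 0, 0, 0],
  ],
  fingers=46,
)

```text
time: 6.9
tool_pos: [466.4, 192.1, 99.1]
tcp_rot: [3.141, 0.0, -0.09]
contact_force: [0.4, 0.1, 0.4]
grip_width: 42.7
```

step_arm(
  deltas=[
    [0, 0, -10, 0, 0, 0],
    [0, 0, -35, 0, 0, 0],
    [0, 0, -75, 0, 0, 0],
    [0, 0, -110, 0, 0, 0],
    [0, 0, -110, 0, 0, 0],
  ],
)

```text
time: 7.32
tool_pos: [469.7, 193.1, 216.6]
tcp_rot: [-3.137, -0.012, -0.09]
contact_force: [0.8, 0.8, -0.7]
grip_width: 46.0
```

```bash
python3 - <<'E'
from h import *
o=bot.get_obs();print(o['tool_pos'],o['tcp_rot'],o['grip_width'])
p=shot('wrist','w4.png');np.save('w4.npy',p,allow_pickle=True)
E
```

```text
[469.68575515 193.07370261 216.60632035] [-3.13749248 -0.01228839 -0.09005947] 45.958161829445864
```

View pics/w4.png

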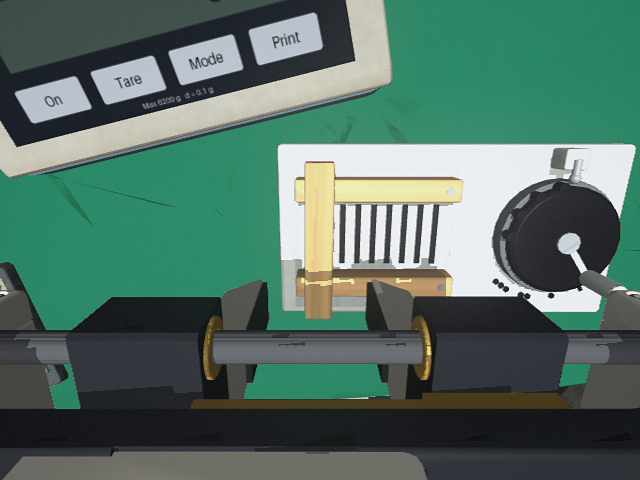

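View 4: slat A lies across both bearers (cols 305–333, rows 162–318), bearers at rows 178–295; the dial's three dots show at (500,285).

step_arm(
  deltas=[
    [32, 18, 0, 0, 0, -0.12],
    [64, 36, 0, 0, 0, -0.24],
    [96, 54, 0, 0, 0, -0.36],
    [130, 73, 0, 0, 0, -0.48],
    [165, 93, 0, 0, 0, -0.6],
  ],
)

```text
time: 7.78
tool_pos: [623.0, 83.8, 208.4]
tcp_rot: [-3.141, 0.002, 0.516]
contact_force: [0.2, 1.2, -0.6]
grip_width: 46.0
```

step_arm(
  deltas=[
    [15, 25, 0, 0, 0, -0.12],
    [30, 49, 0, 0, 0, -0.24],
    [37, 65, 0, 0, 0, -0.36],
    [37, 65, 0, 0, 0, -0.48],
    [37, 65, 0, 0, 0, -0.6],
  ],
)

```text
time: 8.2
tool_pos: [686.6, 44.9, 207.2]
tcp_rot: [-3.139, 0.001, 1.114]
contact_force: [0.1, -0.0, -0.2]
grip_width: 45.9
```

step_arm(
  deltas=[
    [0, 0, 0, 0, 0, -0.12],
    [0, 0, 0, 0, 0, -0.24],
    [0, 0, 0, 0, 0, -0.36],
    [0, 0, 0, 0, 0, -0.48],
    [0, 0, 0, 0, 0, -0.49],
  ],
)

```text
time: 8.62
tool_pos: [685.9, 46.0, 208.1]
tcp_rot: [-3.139, -0.0, 1.604]
contact_force: [0.5, -0.1, 0.2]
grip_width: 46.0
```

```bash
python3 - <<'E'
from h import *
o=bot.get_obs();print(o['tool_pos'],o['tcp_rot'],o['joint_positions'])
p=shot('wrist','w5.png');np.save('w5.npy',p,allow_pickle=True)
for b in wood(p,amin=800): print(b.round().tolist(),[rectw(p,b,z) for z in(14,67)])
a=np.load('w1.npy',allow_pickle=True).item()
B=[b for b in wood(p,amin=800)]
for b in B:
    print(tri([(a,426,20.3),(p,*b.mean(0))]))
E
```

```text
[685.90006133  45.97052757 208.0894833 ] [-3.13942168e+00 -1.33954418e-05  1.60413969e+00] [-4.43785288e-02  6.81810471e-01  1.07186891e+00 -1.57776475e-04
  1.39007873e+00 -7.76933770e-02]
[[417.0, 247.0], [460.0, 168.0], [519.0, 201.0], [475.0, 280.0]] [(array([823.5,  44.3,  14. ]), np.float64(78.8), np.float64(62.9), np.float64(1.181)), (array([800.9,  57.6,  67. ]), np.float64(66.0), np.float64(52.7), np.float64(1.181))]
[[308.0, 148.0], [332.0, 148.0], [332.0, 281.0], [308.0, 281.0]] [(array([688.9,  46.8,  14. ]), np.float64(123.6), np.float64(20.6), np.float64(-1.527)), (array([688.1,  59.6,  67. ]), np.float64(103.5), np.float64(17.3), np.float64(-1.527))]
[[460.0, 170.0], [478.0, 133.0], [540.0, 163.0], [522.0, 201.0]] [(array([843.9,  97.3,  14. ]), np.float64(62.0), np.float64(33.6), np.float64(-0.386)), (array([818. , 101.9,  67. ]), np.float64(51.9), np.float64(28.1), np.float64(-0.386))]
[[34.0, 32.0], [69.0, 29.0], [82.0, 181.0], [47.0, 184.0]] [(array([467. , 131.7,  14. ]), np.float64(120.0), np.float64(28.5), np.float64(1.506)), (array([502.3, 130.8,  67. ]), np.float64(100.5), np.float64(23.9), np.float64(1.506))]
[[-0.0, 0.0], [69.0, 0.0], [69.0, 32.0], [0.0, 32.0]] [(array([460.1, 201.5,  14. ]), np.float64(53.4), np.float64(22.5), np.float64(0.032)), (array([496.5, 189.2,  67. ]), np.float64(44.8), np.float64(18.9), np.float64(0.032))]
[510.58298024 231.45973971 743.59777972]
[688.5513335   48.43382327  14.17665549]
[579.07694093 159.84243845 520.91024489]
[629.51470568 120.2253825  263.06298462]
[631.03645199 128.47350834 274.46007395]
```

View pics/w5.png

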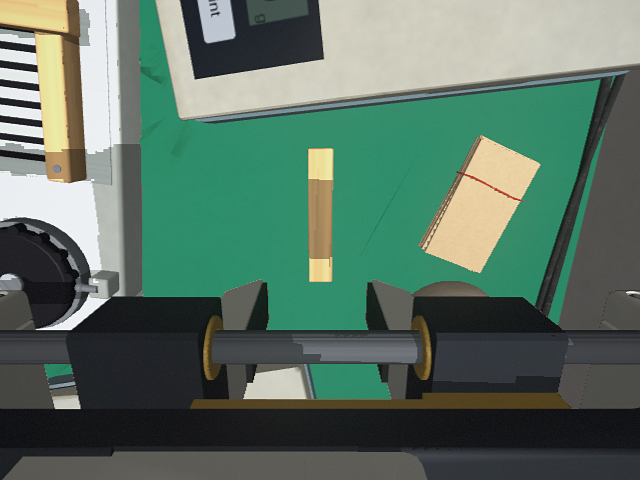

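View 5: slat B at (320,215) between the jaws; both views give (688.6, 47.5) at z = 14. The packet bundle at (480,205) is not part of the job.

step_arm(
  deltas=[
    [1, 3, 35, 0, 0, 0],
    [1, 3, 75, 0, 0, 0],
    [1, 3, 115, 0, 0, 0],
    [1, 3, 150, 0, 0, 0],
    [1, 3, 165, 0, 0, 0],
  ],
)

```text
time: 9.08
tool_pos: [685.9, 47.2, 37.9]
tcp_rot: [-3.132, -0.001, 1.596]
contact_force: [-0.6, 0.7, -0.3]
grip_width: 45.9
```

step_arm(
  deltas=[
    [0, 0, 6, 0, 0, 0],
    [0, 0, 10, 0, 0, 0],
    [0, 0, 10, 0, 0, 0],
  ],
)

```text
time: 9.33
tool_pos: [689.7, 47.1, 34.4]
tcp_rot: [3.141, 0.0, 1.598]
contact_force: [-0.0, 0.1, 1.1]
grip_width: 45.7
```

step_arm(
  deltas=[
    [0, 0, 0, 0, 0, 0],
    [0, 0, 0, 0, 0, 0],
    [0, 0, 0, 0, 0, 0],
    [0, 0, 0, 0, 0, 0],
    [0, 0, 0, 0, 0, 0],
  ],
  fingers=10,
)

```text
time: 9.75
tool_pos: [689.8, 47.1, 35.3]
tcp_rot: [3.14, 0.0, 1.6]
contact_force: [-0.3, 0.4, 2.4]
grip_width: 21.4
```

step_arm(
  deltas=[
    [0, 0, -25, 0, 0, 0],
    [0, 0, -60, 0, 0, 0],
    [0, 0, -100, 0, 0, 0],
    [3, -10, -130, 0, 0, 0.1],
    [12, -40, -130, 0, 0, 0.2],
  ],
)

```text
time: 10.17
tool_pos: [654.8, 56.7, 172.1]
tcp_rot: [3.125, -0.002, 1.394]
contact_force: [-0.0, 1.0, 0.2]
grip_width: 21.0
```

```bash
cat >> h.py <<'E'
from scipy.spatial.transform import Rotation as Ro
def go(x,y,z,yaw):
    "delta in tool axes to a downward pose"
    o=bot.get_obs();R=Ro.from_euler('xyz',o['tcp_rot']);T=Ro.from_euler('xyz',[np.pi,0,yaw])
    print('pos',o['tool_pos'].round(1),o['tcp_rot'].round(3),'d',R.inv().apply(np.array([x,y,z])-o['tool_pos']).round(1),(R.inv()*T).as_rotvec().round(3))
E
python3 -c "
from h import *
go(457.5,107,165,-.092)"
```

```text
pos [654.8  56.7 172.1] [ 3.125e+00 -2.000e-03  1.394e+00] d [  14.7 -203.1    3.7] [ 0.012 -0.014  1.486]
```

step_arm(
  deltas=[
    [3, -35, 0, 0, 0, 0.12],
    [6, -75, 0, 0, 0, 0.24],
    [9, -115, 0, 0, 0, 0.36],
    [12, -155, 0, 0, 0, 0.48],
    [14, -190, 0, 0, 0, 0.6],
  ],
)

```text
time: 10.58
tool_pos: [461.5, 104.6, 164.3]
tcp_rot: [-3.141, 0.0, 0.794]
contact_force: [0.2, 0.2, -0.5]
grip_width: 20.9
```

step_arm(
  deltas=[
    [0, 0, 0, 0, 0, 0.12],
    [0, 0, 0, 0, 0, 0.24],
    [0, 0, 0, 0, 0, 0.36],
    [0, 0, 0, 0, 0, 0.48],
    [0, 0, 0, 0, 0, 0.6],
  ],
)

```text
time: 11.0
tool_pos: [464.2, 104.1, 164.6]
tcp_rot: [3.141, -0.001, 0.194]
contact_force: [0.6, -0.1, -0.6]
grip_width: 21.2
```

step_arm(
  deltas=[
    [0, 0, 0, 0, 0, 0.12],
    [0, 0, 0, 0, 0, 0.24],
    [0, 0, 0, 0, 0, 0.29],
    [0, 0, 0, 0, 0, 0.29],
  ],
)

```text
time: 11.33
tool_pos: [464.2, 104.1, 164.4]
tcp_rot: [3.142, -0.0, -0.092]
contact_force: [-0.4, -0.7, 0.0]
grip_width: 20.9
```

```bash
python3 - <<'E'
from h import *
go(457.5,107,165,-.092)
p=shot('wrist','w6.png');np.save('w6.npy',p,allow_pickle=True)
for b in wood(p,amin=500): print(b.round().tolist(),[rectw(p,b,z) for z in(81,140)])
E
```

```text
pos [464.2 104.1 164.4] [ 3.142 -0.    -0.092] d [-6.9 -2.3 -0.6] [ 0. -0. -0.]
[[295.0, 364.0], [338.0, 364.0], [338.0, 398.0], [295.0, 398.0]] [(array([375.6, 114.2,  81. ]), np.float64(29.2), np.float64(27.7), np.float64(1.477)), (array([421.3, 109.9, 140. ]), np.float64(21.2), np.float64(20.1), np.float64(1.477))]
[[146.0, 172.0], [185.0, 168.0], [197.0, 295.0], [158.0, 299.0]] [(array([487.3, 192.3,  81. ]), np.float64(79.9), np.float64(22.9), np.float64(-0.1)), (array([502.5, 166.7, 140. ]), np.float64(58.0), np.float64(16.6), np.float64(-0.1))]
[[194.0, 170.0], [351.0, 170.0], [351.0, 329.0], [194.0, 329.0]] [(array([470.1, 132.7,  81. ]), np.float64(103.5), np.float64(90.6), np.float64(-0.066)), (array([489.9, 123.3, 140. ]), np.float64(75.2), np.float64(65.8), np.float64(-0.066))]
```

View pics/w6.png

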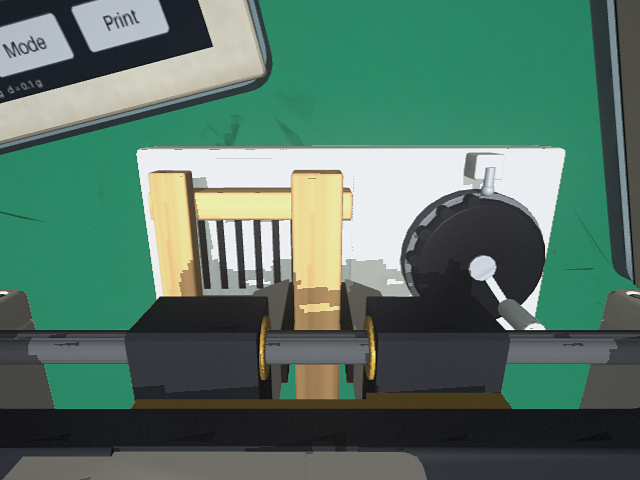

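View 6: slat B held with far end at (317,171), parallel to slat A (placed, top end at (171,172)); it overhangs the right part of the bearers, which end at col 352.

step_arm(
  deltas=[
    [-7, -2, 0, 0, 0, 0],
    [-7, -2, 20, 0, 0, 0],
    [-7, -2, 40, 0, 0, 0],
    [-7, -2, 52, 0, 0, 0],
    [-7, -2, 57, 0, 0, 0],
  ],
)

```text
time: 11.8
tool_pos: [455.9, 106.8, 105.7]
tcp_rot: [3.141, 0.003, -0.089]
contact_force: [-0.7, -0.0, -0.2]
grip_width: 21.3
```

step_arm(
  deltas=[
    [0, 0, 1.5, 0, 0, 0],
    [0, 0, 3, 0, 0, 0],
    [0, 0, 3, 0, 0, 0],
  ],
)

```text
time: 12.05
tool_pos: [457.7, 106.8, 104.7]
tcp_rot: [-3.142, -0.001, -0.09]
contact_force: [0.5, 0.1, -0.2]
grip_width: 21.2
```

step_arm(
  deltas=[
    [0, 0, 1, 0, 0, 0],
    [0, 0, 2, 0, 0, 0],
    [0, 0, 3, 0, 0, 0],
    [0, 0, 3, 0, 0, 0],
  ],
)

```text
time: 12.38
tool_pos: [457.8, 106.8, 102.1]
tcp_rot: [-3.141, -0.001, -0.09]
contact_force: [-2.3, -0.0, 7.3]
grip_width: 20.8
```

step_arm(
  deltas=[
    [0, 0, -1, 0, 0, 0],
    [0, 0, -1, 0, 0, 0],
    [0, 0, -1, 0, 0, 0],
    [0, 0, -1, 0, 0, 0],
  ],
  fingers=46,
)

```text
time: 12.72
tool_pos: [457.4, 106.7, 102.2]
tcp_rot: [3.142, -0.0, -0.09]
contact_force: [0.4, -0.7, 0.3]
grip_width: 42.9
```

step_arm(
  deltas=[
    [0, 0, -10, 0, 0, 0],
    [0, 0, -35, 0, 0, 0],
    [0, 0, -75, 0, 0, 0],
    [0, 15, -115, 0, 0, 0],
    [0, 50, -130, 0, 0, 0],
  ],
)

```text
time: 13.13
tool_pos: [454.8, 58.6, 236.8]
tcp_rot: [-3.14, -0.007, -0.086]
contact_force: [1.1, -0.7, 0.1]
grip_width: 45.9
```

step_arm(
  deltas=[
    [-20, 35, 0, 0, 0, 0],
    [-40, 65, 0, 0, 0, 0],
    [-40, 65, 0, 0, 0, 0],
    [-40, 65, 0, 0, 0, 0],
  ],
)

```text
time: 13.47
tool_pos: [406.6, -5.3, 232.4]
tcp_rot: [3.142, -0.0, -0.094]
contact_force: [-0.2, -0.1, 0.5]
grip_width: 46.5
```

```bash
python3 - <<'E'
from h import *
go(420,-20,165,-.092)
p=shot('wrist','w7.png');np.save('w7.npy',p,allow_pickle=True)
for q in('dial','post'): print(q,[(np.round(d['rect']).tolist(),round(d['p'],2)) for d in bot.boxes_of(q,p)][:4])
E
```

```text
pos [406.6  -5.3 232.4] [ 3.142 -0.    -0.094] d [14.7 13.3 67.4] [ 0.    -0.    -0.002]
dial [([306.0, 179.0, 111.0, 118.0], 0.86)]
post [([306.0, 175.0, 117.0, 117.0], 0.89)]
```

View pics/w7.png

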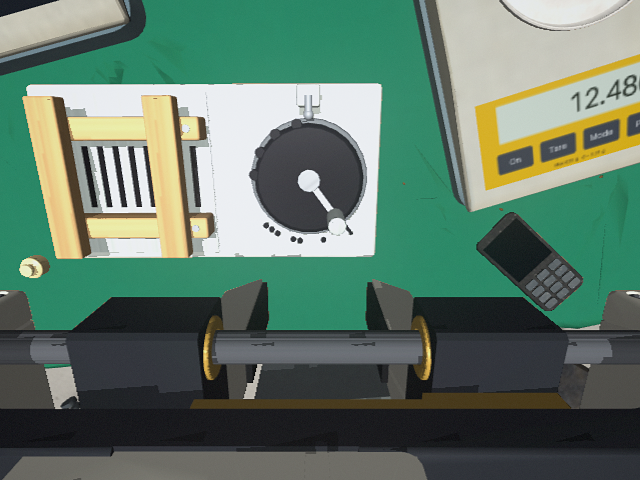

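View 7: both slats lie across both bearers, near each end (cols 25–85 and 142–200). Dial hub (309,181), post top (338,227), three-dot mark at (270,230).

```bash
python3 - <<'E'
from h import *
a=np.load('w1.npy',allow_pickle=True).item();p=np.load('w7.npy',allow_pickle=True).item()
print('post top',tri([(a,489,291),(p,338,227)]),at_z(p,338,227,104),'hub',tri([(a,465,253),(p,309,181)]),at_z(p,309,181,72))
# disc top rim: dark blob
g=cv2.cvtColor(p['color'],cv2.COLOR_RGB2GRAY);m=(g<70).astype(np.uint8);m=cv2.morphologyEx(m,cv2.MORPH_OPEN,np.ones((5,5)))
n,l=cv2.connectedComponents(m);k=l[160,290];c=cv2.convexHull(cv2.findContours((l==k).astype(np.uint8),0,2)[0][0])
W=np.array([at_z(p,*q[0],70)[:2] for q in c],np.float32);print('disc',cv2.minEnclosingCircle(W),cv2.fitEllipse(W))
ax=np.array([449.,2.5]);
for A in(ax,at_z(p,309,181,72)[:2]):
  for s in(.63,-.63):
    v=36*np.array([-np.cos(s),-np.sin(s)]);c,si=np.cos(-.093),np.sin(-.093);X=A+np.array([c*v[0]-si*v[1],si*v[0]+c*v[1]]);print(A,s,X,proj(p,[*X,104]),proj(p,[*X,70]))
print(proj(p,[449,2.5,70]))
# from dryer geometry: crib and dial
E
```

```text
post top [412.21880353 -20.08895089  98.10195562] [414.02379451 -19.96001842 104.        ] hub [444.981397    -1.23828144  70.2673977 ] [444.97224953  -1.18550292  72.        ]
disc ((147.7147979736328, 128.2010498046875), 221.06787109375) ((158.8648223876953, 126.15949249267578), (65.393310546875, 466.1848449707031), 175.4273223876953)
[449.    2.5] 0.63 [418.06709982 -15.91618001] (np.float64(332.0192861257124), np.float64(222.1565079084407)) (np.float64(330.35025927535384), np.float64(211.88988791722392))
[449.    2.5] -0.63 [422.00632898  26.31893627] (np.float64(273.66117809732117), np.float64(222.25419949448397)) (np.float64(278.30120143857226), np.float64(211.97700285833633))
[444.97224953  -1.18550292] 0.63 [414.03934935 -19.60168293] (np.float64(337.50872536335396), np.float64(227.02438295058826)) (np.float64(335.2541649110751), np.float64(216.26930551927583))
[444.97224953  -1.18550292] -0.63 [417.97857851  22.63343335] (np.float64(279.37971777350606), np.float64(227.1216991277849)) (np.float64(283.38742678256585), np.float64(216.35612181705318))
(np.float64(303.9101424665394), np.float64(176.0154787404628))
```

```bash
python3 -c "
from h import *
go(414,-19.6,150,.537)"
```

```text
pos [407.8  -3.8 232.2] [-3.141 -0.    -0.09 ] d [ 7.6 15.2 82.2] [-0.    -0.    -0.627]
```

step_arm(
  deltas=[
    [3, 6, 20, 0, 0, -0.12],
    [6, 12, 40, 0, 0, -0.24],
    [7.5, 15, 60, 0, 0, -0.36],
    [7.5, 15, 75, 0, 0, -0.48],
    [7.5, 15, 82, 0, 0, -0.6],
  ],
)

```text
time: 14.03
tool_pos: [413.0, -18.8, 148.0]
tcp_rot: [-3.139, 0.003, 0.517]
contact_force: [0.2, -0.4, 0.3]
grip_width: 46.3
```

step_arm(
  deltas=[
    [0, 0, 0, 0, 0, -0.03],
    [0, 0, 0, 0, 0, -0.03],
    [0, 0, 0, 0, 0, -0.03],
  ],
)

```text
time: 14.28
tool_pos: [413.8, -19.1, 150.0]
tcp_rot: [-3.141, 0.0, 0.54]
contact_force: [0.3, 0.5, -0.5]
grip_width: 45.9
```

```bash
python3 -c "
from h import *
go(414,-19.6,104,.537)"
```

```text
pos [413.8 -19.1 150. ] [-3.141  0.     0.54 ] d [-0.1  0.5 46. ] [-0.     0.     0.003]
```

step_arm(
  deltas=[
    [0, 0.5, 15, 0, 0, 0],
    [0, 0.5, 30, 0, 0, 0],
    [0, 0.5, 40, 0, 0, 0],
    [0, 0.5, 46, 0, 0, 0],
    [0, 0.5, 46, 0, 0, 0],
  ],
)

```text
time: 14.7
tool_pos: [413.4, -19.9, 103.5]
tcp_rot: [-3.141, 0.001, 0.54]
contact_force: [-0.6, -0.1, 0.1]
grip_width: 45.8
```

step_arm(
  deltas=[
    [0, 0, 0, 0, 0, 0],
    [0, 0, 0, 0, 0, 0],
    [0, 0, 0, 0, 0, 0],
    [0, 0, 0, 0, 0, 0],
    [0, 0, 0, 0, 0, 0],
  ],
  fingers=4,
)

```text
time: 15.12
tool_pos: [413.8, -20.3, 104.6]
tcp_rot: [3.141, -0.001, 0.54]
contact_force: [0.6, -0.6, -0.3]
grip_width: 17.3
```

```bash
python3 - <<'E'
from h import *
o=bot.get_obs();print(o['tool_pos'],o['tcp_rot'],o['contact_force'],o['grip_width'])
# arc rows in start tool frame, radius 36, tool x points to the axis
for f in np.arange(.09,.46,.09): print(round(f,2),(36*(1-np.cos(f))).round(1),(-36*np.sin(f)).round(1))
E
```

```text
[413.81816684 -20.32681715 104.57441594] [ 3.14093543e+00 -5.76744206e-04  5.39676671e-01] [ 0.56857943 -0.64945263 -0.26438056] 17.30457753238323
0.09 0.1 -3.2
0.18 0.6 -6.4
0.27 1.3 -9.6
0.36 2.3 -12.7
0.45 3.6 -15.7
```

step_arm(
  deltas=[
    [0, 0, 0, 0, 0, 0],
    [0, 0, 0, 0, 0, 0],
    [0, 0, 0, 0, 0, 0],
  ],
)

```text
time: 15.37
tool_pos: [414.0, -20.7, 104.5]
tcp_rot: [3.14, -0.0, 0.54]
contact_force: [-0.7, -3.2, 2.8]
grip_width: 13.1
```

step_arm(
  deltas=[
    [0.1, -3.2, 0, 0, 0, 0.09],
    [0.6, -6.4, 0, 0, 0, 0.18],
    [1.3, -9.6, 0, 0, 0, 0.27],
    [2.3, -12.7, 0, 0, 0, 0.36],
    [3.6, -15.7, 0, 0, 0, 0.45],
  ],
)

```text
time: 15.78
tool_pos: [409.0, -5.5, 104.5]
tcp_rot: [3.14, -0.001, 0.086]
contact_force: [0.5, -5.4, 2.4]
grip_width: 13.5
```

Gripped, and the spring force shows (about 5.4 N in -y). Continuing the arc.

step_arm(
  deltas=[
    [0.1, -3.2, 0, 0, 0, 0.09],
    [0.6, -6.4, 0, 0, 0, 0.18],
    [1.3, -9.6, 0, 0, 0, 0.27],
    [2.3, -12.7, 0, 0, 0, 0.36],
    [3.6, -15.7, 0, 0, 0, 0.45],
  ],
)

```text
time: 16.2
tool_pos: [411.1, 10.4, 104.5]
tcp_rot: [3.14, -0.001, -0.364]
contact_force: [-0.6, -6.5, 2.9]
grip_width: 13.0
```

```bash
python3 - <<'E'
from h import *
o=bot.get_obs();print(o['contact_force'],o['moment'],o['grip_width'])
d=o['tool_pos'][:2]-[445,-1.2];print(np.hypot(*d),'turn',.63+.093-np.arctan2(-d[1],-d[0])-.186)
go(418,22.6,104.5,-.723)
E
```

```text
[-0.64609244 -6.53810845  2.8721527 ] [-1.13849135  0.0415467   0.00870507] 13.044865936172718
35.80234129762269 turn 0.8666264546423301
pos [411.1  10.4 104.5] [ 3.14e+00 -1.00e-03 -3.64e-01] d [  2.1 -13.9  -0.1] [ 0.001 -0.001  0.359]
```

step_arm(
  deltas=[
    [0.1, -3.2, 0, 0, 0, 0.09],
    [0.6, -6.4, 0, 0, 0, 0.18],
    [1.3, -9.6, 0, 0, 0, 0.27],
    [2.3, -12.7, 0, 0, 0, 0.36],
    [2.7, -14.2, 0, 0, 0, 0.37],
  ],
)

```text
time: 16.62
tool_pos: [418.4, 22.5, 104.4]
tcp_rot: [3.14, -0.001, -0.734]
contact_force: [-3.0, -12.2, 2.7]
grip_width: 13.0
```

step_arm(
  deltas=[
    [0, 0, 0, 0, 0, 0],
    [0, 0, 0, 0, 0, 0],
    [0, 0, 0, 0, 0, 0],
  ],
)

```text
time: 16.87
tool_pos: [418.3, 22.2, 104.4]
tcp_rot: [3.14, -0.001, -0.73]
contact_force: [-2.5, -9.4, 3.4]
grip_width: 13.0
```

```bash
python3 - <<'E'
from h import *
o=bot.get_obs();print(o['tool_pos'],o['contact_force'],o['moment'],o['grip_width'])
d=o['tool_pos'][:2]-[445,-1.2];print(np.hypot(*d),'turn',.537-np.arctan2(-d[1],-d[0]))
p=shot('wrist','w8.png');np.save('w8.npy',p,allow_pickle=True)
E
```

```text
[418.25062345  22.17628869 104.39951955] [-2.47522889 -9.37654785  3.42196864] [-1.51179031  0.27691441 -0.02192175] 12.968934368206051
35.52435810396812 turn 1.2552068318298824
```

View pics/w8.png

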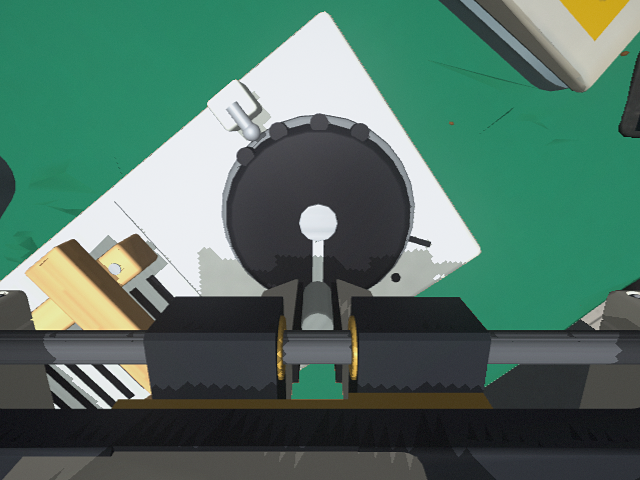

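View 8: post held between the jaws at (318,310). The follower tip (255,133) sits midway between the last two ribs (246,156) and (279,131), with three ribs passed, so this is the third notch. Slat B is undisturbed at lower left. I'll check once that the hold is steady.

step_arm(
  deltas=[
    [0, 0, 0, 0, 0, 0],
    [0, 0, 0, 0, 0, 0],
    [0, 0, 0, 0, 0, 0],
    [0, 0, 0, 0, 0, 0],
    [0, 0, 0, 0, 0, 0],
  ],
)

```text
time: 17.33
tool_pos: [418.2, 22.1, 104.4]
tcp_rot: [3.14, -0.001, -0.73]
contact_force: [-1.1, -9.3, 3.9]
grip_width: 13.1
```

```bash
python3 - <<'E'
from h import *
a=np.load('w8.npy',allow_pickle=True).item()
h=at_z(a,318,222,72);q=at_z(a,319,300,90);print('hub',h,'post',q)
p=shot('side');s=p['color'][190:310,240:400]
cv2.imwrite('pics/side9.png',cv2.cvtColor(cv2.resize(s,None,fx=5,fy=5,interpolation=2),cv2.COLOR_RGB2BGR))
o=bot.get_obs();d=o['tool_pos'][:2]-[445,-1.2];print('turn',.537-np.arctan2(-d[1],-d[0]),o['contact_force'],o['grip_width'],o['dq'])
E
```

```text
hub [445.65803989  -1.02483024  72.        ] post [422.69260138  19.06011023  90.        ]
turn 1.254963979796301 [ -1.23722998 -10.04388978   4.39915789] 12.91895649594919 [-0.00184858 -0.00054965  0.00035925  0.00103078  0.00016072 -0.00113195]
```

View pics/side9.png

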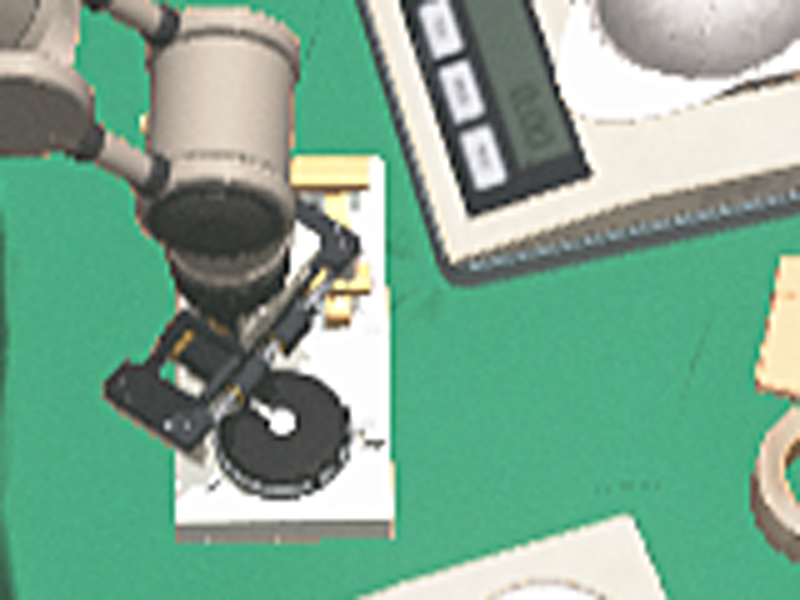

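The side crop shows both slats in place at (330,172) and (350,278), and the gripper holding the dial post at the front left of the hub (283,420). The hold is steady, so I'm handing in.

```bash
python3 -c "
from plant import bot
print(bot.close_job())"
```

```text
the job is handed in; nothing more can be done
None
```

The dryer is ready. Both slats lie flat across the two bearers, one near each end, and have been let go. The gripper is holding the dial at the third notch. I handed the job in at about 17.4 s on the robot's clock.

- **Dial angle:** my last check gave a turn of about 1.255 rad against the 1.26 rad of the notch. It was steady over about 0.4 s, with about 8–9 N at the post and 13 mm between the jaws. The close-up shows the follower midway between the last two ribs, with three ribs passed.
- **Slats:** the wrist picture taken after both were released shows them over both bearers. The final side view still shows both in place.
- **Things to leave alone:** I never touched the jar, the phone, the weight or the red look-alike. I did not measure their positions again at the end.
- **What disagreed:** two views put the bearers' tops at about 60 mm instead of the given 67 mm. Contact force on lowering each slat agreed with 67 mm, so I used that.
- **Grip readings:** about 4 N up and 4–5 N sideways remained at the post, from a slightly off-centre grip. The jaws read 13 mm on a 14 mm post.

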